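# Hang the hooked carrier on the drying rail

## Task

Hang the steel carrier with the cuff on the drying rail: lift its hook over the rail's raised front lip, lower it into the channel behind the lip, and slide it gently along until the hook drops fully home in the hidden notch in the channel floor. Never force the hook against the rail, leave the other things where they are, and leave the carrier hanging there by itself.

Things in the scene. Friction and masses are not known exactly. Their poses are not given: they have to be found in the camera images.
- carrier: Hooked steel carrier, 154 mm tall, 0.2 kg (varies), standing on its drip tray (56 x 70 mm, a silver cuff fixed on it). Origin: centre of the tray's underside; z up, +x the way the hook points, y across. At the tray's +x edge a strap, 24 mm wide and 6 mm thick (far face x = +28 mm), rises to the black grip block on top. At the start the hook points roughly to the rail.
- grip (a point): Point in the carrier's black grip block, on its centre line, 18 mm below its top, 18 mm in +x and 136 mm up from the carrier's origin; axes as the carrier's. The block is 20 mm (x) by 28 mm (y) by 48 mm high and reaches 30 mm below this point; grip its sides from above.
- hook_tip (a point): Middle of the lower end of the carrier's hook, 42 mm in +x and 75 mm up from its origin; axes as the carrier's. The hook nib is 6 mm (x) by 10 mm (y) and hangs 26 mm down from a 10 mm wide bridge that starts below the grip block; the gap between strap and nib, which straddles the lip, is 11 mm.
- rail: Grey metal drying rail fixed on two dark feet, 266 mm long, 126 mm high. Origin: on the worktop under the middle of its channel; +y along the rail, -x its front (robot side), z up. An upright apron (front face x = -11 mm, down to z = 40 mm) ends at the top in the lip; behind it lies the channel, then a back wall 4 mm thick, top at z = 123 mm. Hook and rail are rigid.
- lip (a point): Middle of the top edge of the rail's anti-jump lip, 4 mm thick (x -11 to -7 mm of the rail), 14 mm above the channel floor; axes as the rail's. Over 30 N between carrier and rail is forcing. Hung and let go, the carrier leans slightly with strap or tray on the apron; the hook's bridge then clears the lip by 5 mm.
- channel (a point): Mid-channel at floor level (112 mm up); axes as the rail's. Channel x -7 to +7 mm, capped at y -125 and +125 mm. Its floor is flat but for one square-edged notch, 16 mm long in y, 7 mm deep, its middle anywhere from y -36 to +36 mm, different each time, not measured: slide the hook along the floor with a few N of pressure until it drops in. Seated, the hook tip is 7 mm below this point.
- spool: Bystander, loose: wooden thread spool, 38 mm wide, 45 mm high; origin at its underside.
- flux_jar: Bystander, loose: white jar with green lid, 58 mm wide, 50 mm high; origin at its underside.
- salve_tin: Bystander, loose: flat round tin, 62 mm wide, 18 mm high; origin at its underside.
- bench_block: Bystander, loose: flat steel block 55 x 70 x 18 mm; origin at its underside.
- pliers: Bystander, loose: pliers with green grips, 136 x 60 x 10 mm; origin at the underside.
- ring_clamp: Bystander, loose: wooden ring clamp, 140 x 28 x 22 mm; origin at the underside.
- torch_striker: Bystander, loose: wire torch striker, 155 x 44 x 12 mm; origin at the underside.

How it is judged:
On the way, in this order (a step that is already met when the one before it is completed fails the run):
1. the hook tip is above the channel, higher than the lip (x of hook_tip in the frame of channel between -0.008 and 0.008 m and y of hook_tip in the frame of channel between -0.125 and 0.125 m and z of hook_tip in the frame of channel between 0.014 and 0.08 m).
2. the hook tip has dropped into the notch in the channel floor (x of hook_tip in the frame of channel between -0.008 and 0.008 m and y of hook_tip in the frame of channel between -0.046 and 0.046 m and z of hook_tip in the frame of channel between -0.01 and -0.0045 m and angle between carrier's own z axis and vertical below 0.15 rad and angle between the y axis of carrier and the y axis of rail, either way round below 0.2 rad), for 0.2 s.
At the end, for the whole second after the job is handed in: The carrier hangs on the rail by itself at rest, let go: hook tip in the notch, at least 4.5 mm below the channel floor, within the channel, carrier upright within 0.15 rad and square to the rail within 0.2 rad (all of step 2 and contact force between the fingers and carrier below 0.1 N and linear speed of carrier below 0.02 m/s); the robot touches nothing.
It fails at once if the carrier is forced against the rail (over 30 N) (contact force between carrier and rail above 30 N).
It fails at once if a bystander is moved by more than 25 mm (distance of any of spool, flux_jar, salve_tin, bench_block, pliers, ring_clamp, torch_striker from where it was at the start of the episode above 0.025 m).
It also fails if it takes over 72 s, if anything falls off the work surface, if the arm or the gripper's body presses on something with over 40 N, if the wrist force passes 120 N, or if a joint passes its speed limit or range.

## Robot

A 6-joint arm with a two-finger parallel gripper is mounted at the origin on a cart in front of the work surface, level with it; the furniture and walls round the work are solid. World frame = base frame: x ahead of the robot, y to its left, z up, the work surface at z = 0. Lengths are in m, angles in rad, forces in N, time in s.
With the tool pointing down it reaches from about 0.35 to 0.775 m from the base axis. Payload 7.3 kg.
Tool frame: the origin (TCP) lies at the centre of the arm's flange, where the gripper is bolted on; the fingertips stand 178 mm ahead of it and the grasp point (between the pads) lies 159 mm ahead of it; z points along the fingers, y is the line along which they close (so a half turn about z gives the same grasp; the last joint's range is limited). The gripper opens to 92 mm and grips with 3 to 60 N. Pads are 19 mm wide; open, the fingers measure 130 mm over their backs; the gripper's body (75 mm by 190 mm) begins 47 mm behind the grasp point.
Start: joints at [0.999, 0.342, 1.524, -0, 1.275, -0.146], TCP at [0.217, 0.478, 0.405] pointing down, gripper open.
Joint ranges: [-2.53, 2.53], [-0.77, 2.02], [0.04, 2.7], [-1, 4.14], [0.28, 2.66], [-3.11, 3.11]. Speed limits (rad/s): [2.57, 2.57, 3.14, 3.14, 3.14, 3.14].

## Interface

Orientations are given as [roll, pitch, yaw] about the fixed x, y, z axes, in that order (R = Rz(yaw) Ry(pitch) Rx(roll)).
In Python, from cell import telemetry, vision, ticket gives the robot as it stands.
- The arm moves only by the shell command python3 -m crank 'ROWS' [FORCE]. ROWS is JSON, a list of rows, each a list of 5 numbers: the gripper command: -1 is shut, 1 is fully open, values between are in proportion, then the shift along the tool's x, y, z in mm, then the turn about the tool's z in rad. In form: [[fingers, dx, dy, dz, roll], ...]. A call has 1 to 12 rows; each row is the pose to reach, as a shift and turn from the pose commanded when the call began, along the tool's axes at that moment; what a row does not reach only later rows make up. A row lasts 1/12 s, in which the tool goes at most 41.7 mm and 7.16 degrees, less where a joint would pass 70% of its speed; a pose out of reach is approached as far as the arm can. A call with a gripper value outside its range is refused whole. The fingers move at their own pace and stop on an object; FORCE is the grip in N (left out, the last holds). Time passes only in rows, so rows that repeat a pose let the fingers close. It gives the time, the measured TCP pose, the force, the opening and the grip force at its end, in the units of the state.
- telemetry.observe(): the state, without advancing time (a new reading comes with each control period).
- vision.read_camera(name): name is "scene" or "top" or "wrist"; returns (picture, depth): 420x560x3 uint8, red, green, blue; 420x560 float32, m along the optical axis (not along the pixel's ray), 0 where there is no reading.
- vision.get_calibration(name): a dict with "camera_matrix" (3x3 intrinsics, pixels), "rvec" (rotation vector, rad) and "tvec" (3), from world to camera coordinates, as OpenCV has them. Camera axes: x right, y down, z forward; pixel columns grow to the right and rows downward; lengths in m; the calibration is good to about 2 mm. The wrist camera is an equidistant fisheye: a pixel r from the principal point sees the ray r / f radians off the axis. A picture is of the moment at which its call begins: read the wrist's pose just before it. get_calibration takes no time and is no camera call; for the wrist camera it gives the pose at the moment of the call.
- ticket.hand_in(): hands the job in; it is judged then, once.
The state is a dict: "time": time; "qpos": joint angles; "qvel": joint speeds; "joint_efforts": joint torques, N m; "tool_pos": TCP position; "tool_rot": TCP orientation; "contact_force": force on the tool from outside, world axes, zero at the start; "torque": the same for the moment, N m; "opening": finger opening in m; "grip_force": force on a finger pad.
Only numpy, scipy, OpenCV 4.12 (cv2) and the standard library are available. Lean on these libraries where they do the work, as an engineer would, in place of code of your own. Each camera call takes 0.05 s, during which the arm holds its last target. There are 200 camera calls.

## Working session

There is one attempt and no reset: what is moved stays moved. The work goes in short steps, Python scripts to look and compute and a shell command to move; the robot and the scene stay as the last step left them, time stands still between calls to the robot, and variables do not carry over. Pictures are saved under pics/ and viewed, at most 10 in all, crops included, and the job is handed in when it is done.

```bash
mkdir -p pics; python3 - <<'E'
from cell import telemetry, vision
import cv2,numpy as np
s=telemetry.observe(); print({k:np.round(v,3) for k,v in s.items()})
for n in("scene","top"):
    p,d=vision.read_camera(n); cv2.imwrite(f"pics/{n}0.png",p[:,:,::-1]); np.savez(f"{n}0.npz",p=p,d=d)
    print(n,vision.get_calibration(n))
E
```

```text
{'time': np.float64(0.0), 'qpos': array([ 0.999,  0.343,  1.525,  0.   ,  1.275, -0.146]), 'qvel': array([-0.001,  0.   ,  0.   , -0.001, -0.   , -0.002]), 'joint_efforts': array([-3.0000e-03, -4.3124e+01, -2.4421e+01,  7.1000e-02,  5.6000e-02,
       -0.0000e+00]), 'tool_pos': array([0.217, 0.478, 0.404]), 'tool_rot': array([-3.14 , -0.   ,  2.716]), 'contact_force': array([ 0.054, -0.458,  0.523]), 'torque': array([-0.009, -0.042, -0.035]), 'grip_force': np.float64(0.0), 'opening': np.float64(0.092)}
scene {'camera_matrix': array([[407.48413022,   0.        , 281.52159308],
       [  0.        , 407.48413022, 208.03641521],
       [  0.        ,   0.        ,   1.        ]]), 'rvec': array([ 2.13470424, -1.03645594,  0.46206798]), 'tvec': array([-0.32953064,  0.35752115,  0.84833867])}
top {'camera_matrix': array([[489.60719526,   0.        , 275.29735387],
       [  0.        , 489.60719526, 204.84660874],
       [  0.        ,   0.        ,   1.        ]]), 'rvec': array([ 2.14938599, -2.18839398,  0.12499162]), 'tvec': array([0.00799546, 0.54393847, 1.11637014])}
```

View pics/top0.png

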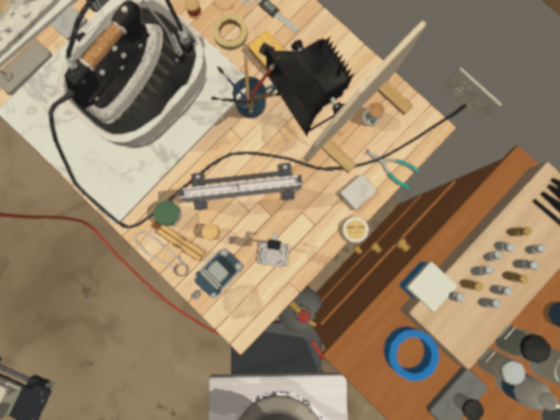

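View pics/scene0.png

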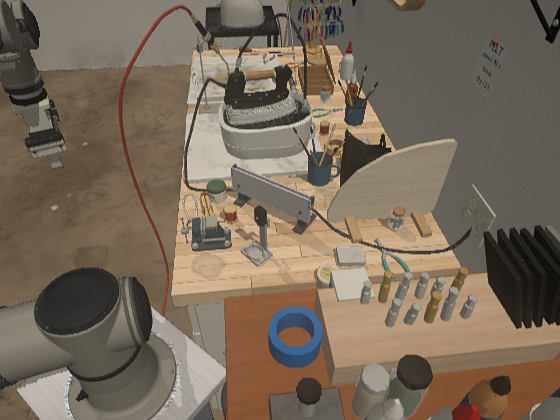

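```bash
cat > h.py <<'E'
import numpy as np,cv2
from cell import vision
def world(n,uvs,d=None,z=None,cal=None):
    c=cal or vision.get_calibration(n);K=c["camera_matrix"];R=cv2.Rodrigues(c["rvec"])[0];t=np.ravel(c["tvec"])
    uvs=np.atleast_2d(uvs).astype(float);o=-R.T@t
    r=np.c_[(uvs-K[:2,2])/[K[0,0],K[1,1]],np.ones(len(uvs))]
    w=r@R
    if z is not None: k=(z-o[2])/w[:,2]
    else: k=d[uvs[:,1].astype(int),uvs[:,0].astype(int)]
    return o+w*k[:,None]
E
python3 - <<'E'
from h import *
q=np.load("top0.npz");p,d=q["p"],q["d"]
vv,uu=np.mgrid[140:300,140:340];uv=np.c_[uu.ravel(),vv.ravel()]
W=world("top",uv,d).reshape(160,200,3)
z=W[...,2]
print("table z",np.median(z[:, :]))
def rep(m,name):
    m=m.astype(np.uint8);n,l,s,c=cv2.connectedComponentsWithStats(m)
    for i in range(1,n):
        if s[i,4]>15:
            P=W[l==i];r=cv2.minAreaRect((P[:,:2]*1000).astype(np.float32))
            print(name,c[i]+[140,140],s[i,4],np.round(P.mean(0),3),P[:,2].max().round(3),np.round(r[0],1),np.round(r[1],1),round(r[2],1))
rep((z>.095)&(z<.2),"hi")
rep((z>.135)&(z<.2),"grip")
rep((z>.012)&(z<.09),"mid")
c=p[150:300,150:330];cv2.imwrite("pics/c1.png",cv2.resize(c[:,:,::-1],None,fx=4.4,fy=4,interpolation=cv2.INTER_CUBIC)[:600,:800])
E
```

```text
table z -0.00014625405670598557
hi [316.1641791  143.64179104] 67 [ 0.669 -0.093  0.114] 0.129 [672.  -95.3] [11.5 29.3] 41.6
hi [240.56497568 186.67338429] 1439 [0.576 0.073 0.115] 0.13 [576.5  73.4] [ 22.8 266. ] 5.4
hi [273.96449704 242.20118343] 169 [0.453 0.003 0.143] 0.157 [457.8   4.1] [27.  37.4] 88.1
grip [273.75968992 243.75968992] 129 [0.45  0.004 0.153] 0.157 [450.    3.9] [27.5 19.9] 81.1
mid [159.45707915 160.08639911] 1794 [0.657 0.271 0.022] 0.089 [665.2 280. ] [ 89.6 196.1] 46.0
mid [325.31099196 150.31099196] 373 [ 0.671 -0.123  0.032] 0.089 [ 673.3 -114.7] [85.5 56.3] 86.7
mid [241.50361446 176.78313253] 415 [0.614 0.077 0.018] 0.026 [613.3  78.7] [ 14.5 202.5] 5.5
mid [242.78488372 194.11918605] 344 [0.566 0.072 0.066] 0.09 [566.   71.6] [  6.9 263.1] 5.2
mid [173.16726297 226.66994633] 1118 [0.497 0.236 0.032] 0.056 [492.1 218.9] [154.3  78.9] 52.1
mid [209.85       230.67727273] 220 [0.485 0.15  0.043] 0.05 [485.8 149.5] [36.9 34.7] 87.4
mid [216.28207381 273.59578207] 1138 [0.388 0.134 0.056] 0.084 [389.5 133.6] [ 71.3 101.1] 44.2
mid [196.62295082 293.57377049] 61 [0.344 0.179 0.053] 0.072 [343.7 179.9] [16.  19.7] 42.8
```

View pics/c1.png

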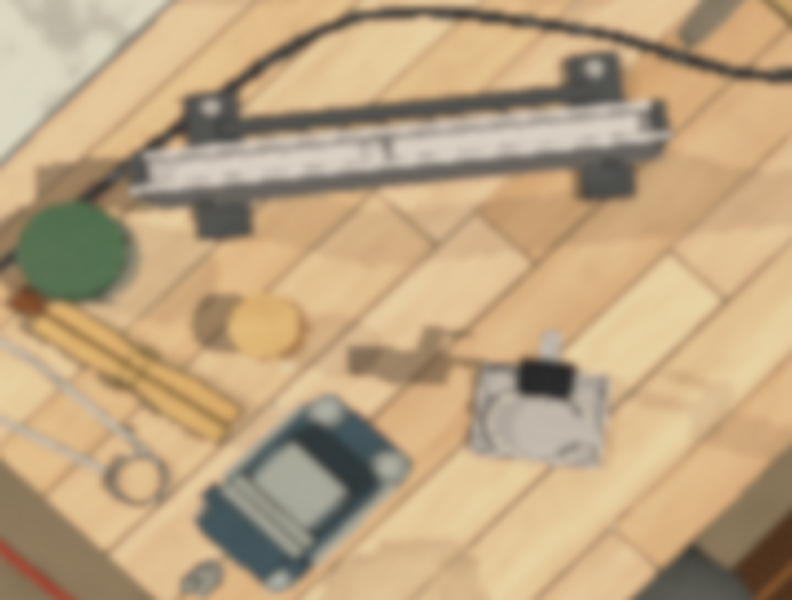

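```bash
python3 - <<'E'
from h import *
q=np.load("top0.npz");p,d=q["p"],q["d"]
def rect(sl,lo,hi,nm):
    vv,uu=np.mgrid[sl[0]:sl[1],sl[2]:sl[3]];W=world("top",np.c_[uu.ravel(),vv.ravel()],d)
    P=W[(W[:,2]>lo)&(W[:,2]<hi)];r=cv2.minAreaRect((P[:,:2]*1000).astype(np.float32))
    print(nm,len(P),np.round(r[0],1),np.round(r[1],1),round(r[2],2));return P
rect((225,270,250,300),.003,.06,"tray")
P=rect((160,215,180,305),.119,.14,"railtop")
C=P.mean(0);u,s,v=np.linalg.svd(P-C);print(C,v[0],"yaw",np.degrees(np.arctan2(-v[0,0]*np.sign(v[0,1]),abs(v[0,1]))))
# cross-section
e=np.sign(v[0,1])*v[0];
vv,uu=np.mgrid[160:215,180:305];W=world("top",np.c_[uu.ravel(),vv.ravel()],d);W=W[W[:,2]>.09]
a=(W-C)[:,:2]@np.array([e[1],-e[0]]);b=(W-C)[:,:2]@e[:2]
for k in range(-22,22,2):
    m=(a*1000>=k)&(a*1000<k+2)&(abs(b)<.12); print(k,m.sum(),np.round(np.percentile(W[m,2],[5,50,95]),4) if m.any() else'')
m=(W[:,2]<.117)&(abs(a)<.01)
for k in range(-60,60,6):
    mm=m&(b*1000>=k)&(b*1000<k+6);print(k,mm.sum(),np.round(W[mm,2].min(),4) if mm.any() else '',end='; ')
P=rect((225,270,250,300),.142,.17,"grip");print(P.mean(0))
P=rect((225,245,265,285),.09,.115,"bridge");print(P.mean(0))
E
```

```text
tray 402 [446.5   1.7] [116.2 103.9] 88.63
railtop 535 [576.6  72.8] [ 22.7 264.8] 5.43
[0.57566378 0.07241045 0.12347001] [-0.09544219  0.99543012 -0.00310906] yaw 5.4767974210159265
-22 0 
-20 0 
-18 0 
-16 0 
-14 0 
-12 84 [0.0931 0.1119 0.1255]
-10 258 [0.0929 0.1158 0.1272]
-8 90 [0.1217 0.1247 0.128 ]
-6 13 [0.1151 0.1228 0.1239]
-4 96 [0.1067 0.1107 0.114 ]
-2 94 [0.1072 0.1109 0.1135]
0 102 [0.1051 0.1108 0.114 ]
2 94 [0.1061 0.1104 0.1135]
4 104 [0.1053 0.1109 0.1135]
6 126 [0.1054 0.1114 0.1225]
8 171 [0.1085 0.1201 0.1247]
10 83 [0.1194 0.1219 0.1252]
12 9 [0.1164 0.119  0.1207]
14 0 
16 0 
18 0 
20 0 
-60 19 0.0991; -54 16 0.0925; -48 19 0.096; -42 21 0.0956; -36 22 0.0914; -30 19 0.0967; -24 20 0.0966; -18 18 0.1028; -12 22 0.0929; -6 17 0.1081; 0 20 0.0986; 6 19 0.0901; 12 19 0.099; 18 21 0.1004; 24 19 0.0901; 30 21 0.0952; 36 19 0.101; 42 18 0.0908; 48 20 0.0934; 54 23 0.0963; grip 129 [450.    3.9] [27.5 19.9] 81.15
[0.44968969 0.00384958 0.15268438]
bridge 34 [468.8   0.7] [ 8.7 15.3] 88.96
[0.46959107 0.00087304 0.10792328]
```

```bash
python3 -m crank '[[1,-408,-335,0,-0.274],[1,-408,-335,0,-0.274],[1,-408,-335,0,-0.274],[1,-408,-335,0,-0.274],[1,-408,-335,0,-0.274],[1,-408,-335,0,-0.274],[1,-408,-335,0,-0.274],[1,-408,-335,0,-0.274],[1,-408,-335,0,-0.274],[1,-408,-335,0,-0.274],[1,-408,-335,0,-0.274],[1,-408,-335,0,-0.274]]'
```

```text
time: 1.1
tool_pos: [0.435, 0.0336, 0.4047]
tool_rot: [3.141, -0.0, 2.99]
contact_force: [1.7, 0.7, -0.3]
opening: 0.092
grip_force: 0.0
```

```bash
python3 -m crank '[[1,0,0,0,0],[1,0,0,0,0],[1,0,0,0,0]]'; cat >> h.py <<'E'
def shift(dst,yaw=None):
    from cell import telemetry
    from scipy.spatial.transform import Rotation as Ro
    s=telemetry.observe();R=Ro.from_euler("xyz",s["tool_rot"]).as_matrix()
    print("pos",np.round(s["tool_pos"],4),"rot",np.round(s["tool_rot"],4),"F",np.round(s["contact_force"],1))
    if dst is not None: print("shift mm",np.round(1000*R.T@(np.array(dst)-s["tool_pos"]),1))
    if yaw is not None: print("roll",round(s["tool_rot"][2]-yaw,4))
E
python3 - <<'E'
from h import *
shift((.450,.0039,.405),2.99)
p,d=vision.read_camera("wrist");cv2.imwrite("pics/w1.png",p[:,:,::-1]);print(vision.get_calibration("wrist"))
E
```

```text
time: 1.35
tool_pos: [0.4344, 0.0359, 0.4043]
tool_rot: [3.141, -0.001, 2.989]
contact_force: [-0.0, -0.4, -0.1]
opening: 0.0921
grip_force: 0.0
pos [0.4344 0.0359 0.4043] rot [ 3.1411e+00 -1.4000e-03  2.9888e+00] F [-0.  -0.4 -0.1]
shift mm [-20.3 -29.3  -0.7]
roll -0.0012
{'camera_matrix': array([[325.1922621 ,   0.        , 279.81148567],
       [  0.        , 325.1922621 , 205.62812561],
       [  0.        ,   0.        ,   1.        ]]), 'rvec': array([-2.19367588, -1.88341538, -0.29469209]), 'tvec': array([-0.10223695, -0.44179783,  0.26157492])}
```

View pics/w1.png

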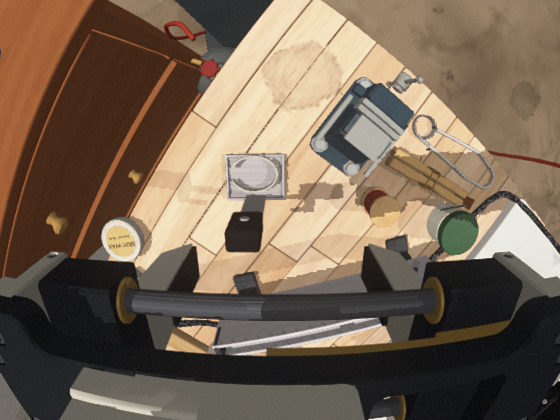

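```bash
python3 -m crank '[[1,-20,-29,0,0],[1,-20,-29,0,0],[1,-20,-29,25,0],[1,-20,-29,50,0],[1,-20,-29,75,0],[1,-20,-29,95,0],[1,-20,-29,109,0],[1,-20,-29,109,0],[1,-20,-29,109,0]]'; python3 - <<'E'
from h import *
shift((.450,.0039,.295),2.99)
p,d=vision.read_camera("wrist");cv2.imwrite("pics/w2.png",p[:,:,::-1])
E
```

```text
time: 2.15
tool_pos: [0.4497, 0.0054, 0.2957]
tool_rot: [3.141, -0.001, 2.992]
contact_force: [-0.4, -0.7, 1.3]
opening: 0.0918
grip_force: 0.0
pos [0.4497 0.0054 0.2957] rot [ 3.1414e+00 -1.5000e-03  2.9918e+00] F [-0.4 -0.7  1.3]
shift mm [-0.5 -1.4  0.7]
roll 0.0018
```

View pics/w2.png

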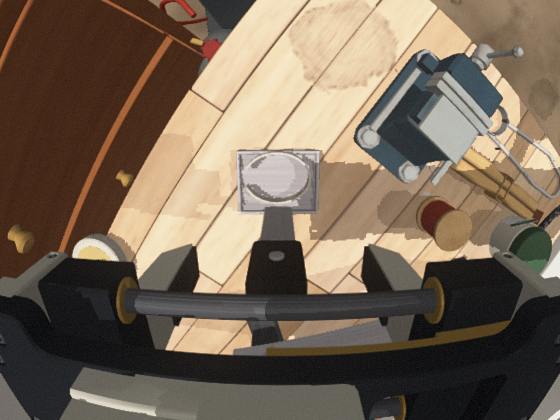

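```bash
python3 -m crank '[[-1,0,-1,0,0],[-1,0,-1,0,0],[-1,0,-1,0,0],[-1,0,-1,0,0],[-1,0,-1,0,0],[-1,0,-1,0,0],[-1,0,-1,0,0],[-1,0,-1,0,0],[-1,0,-1,0,0],[-1,0,-1,0,0]]' 35
python3 -m crank '[[-1,0,0,-20,0],[-1,0,0,-40,0],[-1,0,0,-60,0],[-1,0,0,-75,0],[-1,0,0,-75,0],[-1,0,0,-75,0],[-1,0,0,-75,0]]'
```

```text
time: 3.03
tool_pos: [0.4499, 0.003, 0.2957]
tool_rot: [3.142, -0.0, 2.99]
contact_force: [0.5, 1.2, 0.4]
opening: 0.0299
grip_force: 0.0
time: 3.62
tool_pos: [0.4495, 0.0031, 0.3695]
tool_rot: [3.141, -0.002, 2.99]
contact_force: [0.2, 0.8, -2.6]
opening: 0.0277
grip_force: 35.0
```

```bash
cat >> h.py <<'E'
O=np.array([.5766,.0728]);A=np.radians(5.45);X=np.array([np.cos(A),np.sin(A)]);Y=np.array([-np.sin(A),np.cos(A)])
def tip():  # hook tip in channel frame from TCP
    from cell import telemetry
    s=telemetry.observe();y=s["tool_rot"][2]+np.pi;c=np.array([np.cos(y),np.sin(y)])
    t=s["tool_pos"][:2]+.024*c-O
    print("t",round(s["time"],2),"tip mm",np.round(1000*np.array([t@X,t@Y,s["tool_pos"][2]-.2207-.112]),1),"F",np.round(s["contact_force"],1),"yawerr",round((y-A+np.pi)%(2*np.pi)-np.pi,4))
def goal(x,y,z): # tip mm in channel frame -> TCP
    return np.r_[O+X*(x/1000-.024)+Y*y/1000,.112+z/1000+.2207]
E
python3 - <<'E'
from h import *
q=np.load("top0.npz");p,d=q["p"],q["d"]
w=world("top",[[238,187]],z=.112)[0];print("mark rail",(w[:2]-O)@X,(w[:2]-O)@Y)
# brightness along channel centre
c=vision.get_calibration("top");ys=np.arange(-60,61,3)
P=np.array([np.r_[O+Y*y/1000,.112] for y in ys]);uv=cv2.projectPoints(P,c["rvec"],c["tvec"],c["camera_matrix"],None)[0][:,0]
g=p.mean(2).astype(np.float32);v=cv2.remap(g,uv[:,0].astype(np.float32),uv[:,1].astype(np.float32),cv2.INTER_LINEAR).ravel()
print(list(zip(ys.tolist(),v.astype(int).tolist())))
for y in(-50,20,50): print(y);shift(goal(-.5,y,35),A+np.pi)
tip()
E
```

```text
mark rail -0.00040583021426842606 0.006653154904278721
[(-60, 204), (-57, 204), (-54, 205), (-51, 205), (-48, 205), (-45, 206), (-42, 206), (-39, 205), (-36, 205), (-33, 205), (-30, 204), (-27, 205), (-24, 205), (-21, 205), (-18, 205), (-15, 204), (-12, 203), (-9, 204), (-6, 204), (-3, 205), (0, 204), (3, 190), (6, 158), (9, 157), (12, 186), (15, 191), (18, 184), (21, 189), (24, 201), (27, 205), (30, 207), (33, 207), (36, 206), (39, 204), (42, 203), (45, 204), (48, 205), (51, 205), (54, 205), (57, 203), (60, 203)]
-50
pos [0.4495 0.0031 0.3695] rot [ 3.1415e+00 -2.1000e-03  2.9898e+00] F [ 0.2  0.8 -2.6]
shift mm [-103.5   33.6    1.6]
roll -0.2469
20
pos [0.4495 0.0031 0.3695] rot [ 3.1415e+00 -2.1000e-03  2.9898e+00] F [ 0.2  0.8 -2.6]
shift mm [-86.4 101.5   1.6]
roll -0.2469
50
pos [0.4495 0.0031 0.3695] rot [ 3.1415e+00 -2.1000e-03  2.9898e+00] F [ 0.2  0.8 -2.6]
shift mm [-79.1 130.6   1.7]
roll -0.2469
t 3.62 tip mm [-109.9  -63.2   36.8] F [ 0.2  0.8 -2.6] yawerr -0.2469
```

```bash
python3 -m crank '[[-1,0,25,0,-0.1],[-1,0,50,0,-0.2],[-1,0,74,0,-0.247],[-1,-20,74,0,-0.247],[-1,-40,74,0,-0.247],[-1,-60,74,0,-0.247],[-1,-80,74,0,-0.247],[-1,-93,74,0,-0.247],[-1,-93,74,0,-0.247],[-1,-93,74,0,-0.247],[-1,-93,74,0,-0.247]]'; python3 - <<'E'
from h import *
tip();shift(goal(-.5,-8,18),A+np.pi)
p,d=vision.read_camera("scene");cv2.imwrite("pics/s1.png",cv2.resize(p[120:290,150:350,::-1],None,fx=3.5,fy=3.5,interpolation=cv2.INTER_CUBIC))
E
```

```text
time: 4.53
tool_pos: [0.5523, 0.0622, 0.3695]
tool_rot: [3.141, -0.003, -3.046]
contact_force: [-0.6, 0.3, -2.7]
opening: 0.0276
grip_force: 35.0
t 4.53 tip mm [-1.2 -8.2 36.8] F [-0.6  0.3 -2.7] yawerr 0.0001
pos [0.5523 0.0622 0.3695] rot [ 3.1411e+00 -2.8000e-03 -3.0464e+00] F [-0.6  0.3 -2.7]
shift mm [-0.7  0.2 18.8]
roll -6.2831
```

View pics/s1.png

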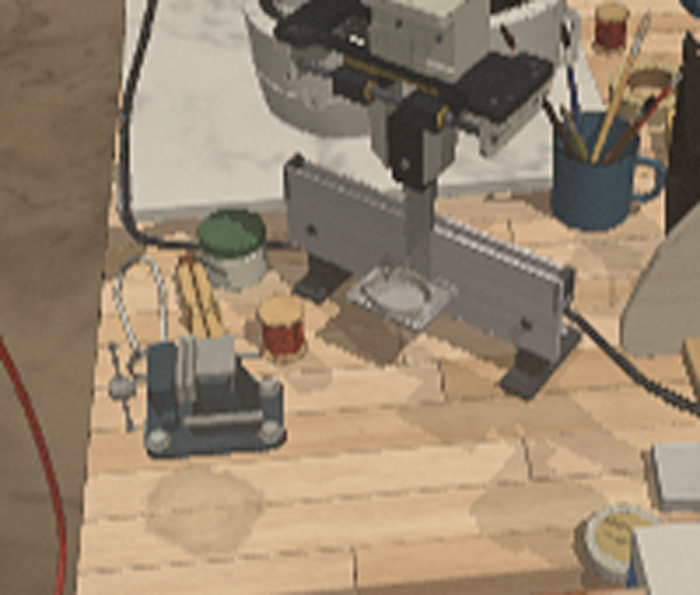

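```bash
python3 -m crank '[[-1,-0.5,0,10,0],[-1,-0.5,0,18,0],[-1,-0.5,0,18,0],[-1,-0.5,0,20,0],[-1,-0.5,0,21,0],[-1,-0.5,0,22,0],[-1,-0.5,0,23,0],[-1,-0.5,0,24,0],[-1,-0.5,0,25,0],[-1,-0.5,0,26,0],[-1,-0.5,0,27,0],[-1,-0.5,0,27,0]]'; python3 -c "
from h import *
tip()"
```

```text
time: 5.58
tool_pos: [0.5535, 0.0622, 0.3435]
tool_rot: [3.142, -0.0, -3.046]
contact_force: [-0.7, -0.4, -3.5]
opening: 0.0279
grip_force: 35.0
t 5.58 tip mm [-0.  -8.4 10.8] F [-0.7 -0.4 -3.5] yawerr 0.0001
```

Inside the channel, 3 mm below lip top, no contact. Lower gently to the floor.

```bash
python3 -m crank '[[-1,0.3,0,1,0],[-1,0.3,0,2,0],[-1,0.3,0,3,0],[-1,0.3,0,4,0],[-1,0.3,0,5,0],[-1,0.3,0,6,0],[-1,0.3,0,7,0],[-1,0.3,0,8,0],[-1,0.3,0,8.5,0],[-1,0.3,0,8.5,0]]'; python3 -c "
from h import *
tip()"
```

```text
time: 6.42
tool_pos: [0.5532, 0.0622, 0.3351]
tool_rot: [3.142, -0.0, -3.046]
contact_force: [0.4, 0.4, -2.5]
opening: 0.0278
grip_force: 35.0
t 6.42 tip mm [-0.3 -8.4  2.4] F [ 0.4  0.4 -2.5] yawerr 0.0001
```

```bash
python3 -m crank '[[-1,0,0,0.5,0],[-1,0,0,1,0],[-1,0,0,1.5,0],[-1,0,0,2,0],[-1,0,0,2,0]]';python3 -m crank '[[-1,0,0,0.3,0],[-1,0,0,0.6,0],[-1,0,0,0.9,0],[-1,0,0,0.9,0]]';  python3 -c "
from h import *
tip()"
```

```text
time: 6.83
tool_pos: [0.5532, 0.0622, 0.3342]
tool_rot: [-3.141, 0.001, -3.046]
contact_force: [-3.6, -0.3, 4.1]
opening: 0.028
grip_force: 35.0
time: 7.17
tool_pos: [0.5531, 0.0622, 0.3341]
tool_rot: [-3.141, 0.002, -3.046]
contact_force: [-5.1, -0.4, 10.4]
opening: 0.028
grip_force: 35.0
t 7.17 tip mm [-0.4 -8.3  1.4] F [-5.1 -0.4 10.4] yawerr 0.0002
```

```bash
python3 -m crank '[[-1,0,0,-0.6,0],[-1,0,1.5,-0.6,0],[-1,0,3,-0.6,0],[-1,0,4.5,-0.6,0],[-1,0,6,-0.6,0],[-1,0,7.5,-0.6,0],[-1,0,9,-0.6,0],[-1,0,10.5,-0.6,0],[-1,0,12,-0.6,0],[-1,0,13.5,-0.6,0],[-1,0,15,-0.6,0],[-1,0,15,-0.6,0]]'; python3 -c "
from h import *
tip()"
```

```text
time: 8.17
tool_pos: [0.5524, 0.0767, 0.3339]
tool_rot: [-3.14, 0.003, -3.047]
contact_force: [0.5, -2.7, 5.3]
opening: 0.0276
grip_force: 35.0
t 8.17 tip mm [0.3 6.2 1.2] F [ 0.5 -2.7  5.3] yawerr -0.0001
```

```bash
python3 -m crank '[[-1,0,1,0,0],[-1,0,2,0,0],[-1,0,3,0,0],[-1,0,4,0,0],[-1,0,5,0,0],[-1,0,6,0,0],[-1,0,6,0,0],[-1,0,6,0,0]]'; python3 -c "
from h import *
tip()"
```

```text
time: 8.83
tool_pos: [0.5511, 0.0834, 0.3324]
tool_rot: [3.141, -0.001, -3.046]
contact_force: [-0.1, -0.3, -3.2]
opening: 0.0278
grip_force: 35.0
t 8.83 tip mm [-0.4 13.  -0.3] F [-0.1 -0.3 -3.2] yawerr 0.0004
```

```bash
python3 -m crank '[[-1,0,0,0.8,0],[-1,0,0,1.6,0],[-1,0,0,2.4,0],[-1,0,0,3.2,0],[-1,0,0,4,0],[-1,0,0,4,0]]'; python3 -c "
from h import *
tip()"
```

```text
time: 9.33
tool_pos: [0.5512, 0.083, 0.3287]
tool_rot: [3.141, -0.0, -3.046]
contact_force: [-0.5, -0.3, -3.4]
opening: 0.0279
grip_force: 35.0
t 9.33 tip mm [-0.3 12.6 -4. ] F [-0.5 -0.3 -3.4] yawerr -0.0
```

```bash
python3 -m crank '[[-1,0,0,0.4,0],[-1,0,0,0.8,0],[-1,0,0,1.2,0],[-1,0,0,1.6,0],[-1,0,0,1.8,0],[-1,0,0,1.8,0]]'; python3 -c "
from h import *
tip()"
```

```text
time: 9.83
tool_pos: [0.5512, 0.0831, 0.3273]
tool_rot: [3.142, 0.0, -3.046]
contact_force: [0.0, 0.2, -2.0]
opening: 0.0279
grip_force: 35.0
t 9.83 tip mm [-0.3 12.6 -5.4] F [ 0.   0.2 -2. ] yawerr 0.0001
```

```bash
python3 -m crank '[[-1,0,0,0.3,0],[-1,0,0,0.5,0],[-1,0,0,0.5,0],[-1,0,0,0.5,0]]'; python3 -c "
from h import *
tip()"
```

```text
time: 10.17
tool_pos: [0.5512, 0.0831, 0.3272]
tool_rot: [-3.142, 0.001, -3.046]
contact_force: [-4.0, -0.9, 4.5]
opening: 0.0278
grip_force: 35.0
t 10.17 tip mm [-0.3 12.6 -5.5] F [-4.  -0.9  4.5] yawerr 0.0001
```

```bash
python3 -m crank '[[-1,0,0,-0.5,0],[-1,0,0,-0.5,0],[-0.36,0,0,-0.5,0],[-0.32,0,0,-0.5,0],[-0.28,0,0,-0.5,0],[-0.2,0,0,-0.5,0],[-0.1,0,0,-0.5,0],[0.2,0,0,-0.5,0],[0.4,0,0,-0.5,0],[0.4,0,0,-0.5,0],[0.4,0,0,-0.5,0],[0.4,0,0,-0.5,0]]'; python3 - <<'E'
from h import *
tip()
p,d=vision.read_camera("scene");cv2.imwrite("pics/s2.png",cv2.resize(p[120:290,150:350,::-1],None,fx=3.5,fy=3.5,interpolation=cv2.INTER_CUBIC))
E
```

```text
time: 11.17
tool_pos: [0.5513, 0.0831, 0.3271]
tool_rot: [3.142, 0.0, -3.046]
contact_force: [-0.3, -0.3, -0.8]
opening: 0.0638
grip_force: 0.0
t 11.17 tip mm [-0.3 12.6 -5.6] F [-0.3 -0.3 -0.8] yawerr 0.0001
```

View pics/s2.png

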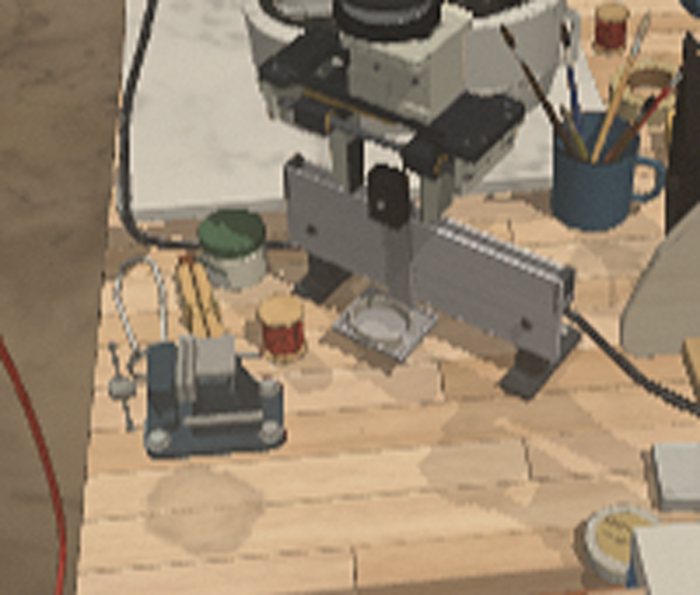

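Carrier hangs freely, grip block at (388,195), fingers open and clear on both sides. Retreat upward.

```bash
python3 -m crank '[[0.4,0,0,-10,0],[0.4,0,0,-30,0],[0.4,0,0,-55,0],[0.4,0,0,-80,0],[0.4,0,0,-110,0],[0.4,0,0,-120,0],[0.4,0,0,-120,0],[0.4,0,0,-120,0],[0.4,0,0,-120,0],[0.4,0,0,-120,0],[0.4,0,0,-120,0],[0.4,0,0,-120,0]]'; python3 - <<'E'
from h import *
p,d=vision.read_camera("scene");cv2.imwrite("pics/s3.png",cv2.resize(p[120:290,150:350,::-1],None,fx=3.5,fy=3.5,interpolation=cv2.INTER_CUBIC))
vv,uu=np.mgrid[150:240,200:300];W=world("scene",np.c_[uu.ravel(),vv.ravel()],d);r=W[:,:2]-O
m=(W[:,2]>.13)&(W[:,2]<.2)&(abs(r@Y)<.05)&(abs(r@X+.024)<.03);print("block top",np.percentile(W[m,2],98),"n",m.sum(),"mean rail",(r@X)[m].mean(),(r@Y)[m].mean())
E
```

```text
time: 12.22
tool_pos: [0.5513, 0.083, 0.4461]
tool_rot: [3.141, -0.002, -3.046]
contact_force: [-0.3, 0.7, 0.3]
opening: 0.0642
grip_force: 0.0
block top 0.18359149827403448 n 208 mean rail -0.03338146116725382 0.007876522199608561
```

View pics/s3.png

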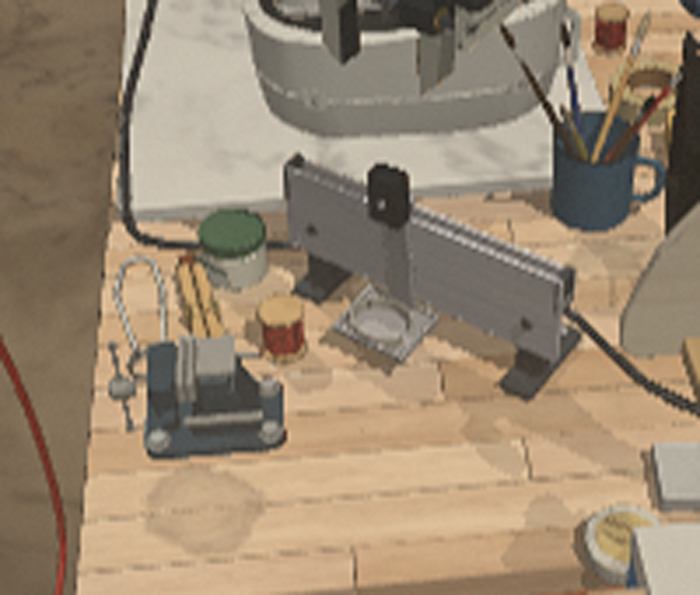

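The carrier hangs alone at the notch, with its block top at 0.184 m as expected when seated, and the bystanders look unmoved.

```bash
python3 -c "
from cell import ticket
print(ticket.hand_in())"
```

```text
the job is handed in; nothing more can be done
None
```

The carrier hangs by itself on the rail with its hook in the notch and the gripper clear of it. I handed the job in at about 12 s; the hand-in returned no verdict.

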